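# Press a greenstone blank with the toggle clamp

## Task

Two press jigs stand on the carving bench. At the one holding the green stone, swing the toggle clamp over centre and down onto the stone, let it press there for about two seconds, then swing the clamp fully back open again so that the stone can be taken out. Leave the stone lying in its nest and leave the clamp over the black stone alone.

Things in the scene. Friction and masses are not known exactly. Their poses are not given: they have to be found in the camera images.
- green_arm (a joint): hinge of the heavy steel toggle clamp arm over the green stone, rad. 0: closed, arm level, rubber foot (75 mm from pivot) on the stone. 2.0: open against its stop, leaning back past upright, as it starts. Over centre is upright, 1.57: below that the arm falls shut and its weight alone presses the stone (about 4 N), above it falls open and stays. Moving it takes up to 4 N at the red grip.
- green_grip (a point): centre of the red grip at the arm's free end: a lying cylinder, 26 mm diameter, 40 mm long, axis along the hinge; its flat ends can be pinched from above and turn between the fingers. x: along the arm, pivot to grip (pivot 130 mm back along -x, 62 mm above the table); y: along the level hinge axis; z: away from the foot, up when closed. Closed, it is 62 mm high, out beyond the stone.
- green_stone: dark green stone blank, 60 x 44 x 18 mm, loose in a nest with a low steel fence on the jig's 230 x 110 mm aluminium base board, which is screwed to the table; origin at the centre of its underside, 15 mm above the table; z up.
- black_grip (a point): centre of the red grip of the other, identical clamp, open over the black stone; to be left alone. Axes as for the green one.
Things that resemble listed ones, but are neither listed nor needed, are in the scene too. There is more than one size of the green_stone; the job needs the smallest.

How it is judged:
By the outcome, as a careful person would: the job done as asked, in the order asked, and still so for the second after the job is handed in, with the robot touching nothing.
It also fails if it takes over 53 s, if anything falls off the work surface, if the arm or the gripper's body presses on something with over 40 N, if the wrist force passes 120 N, or if a joint passes its speed limit or range.

## Robot

A 7-joint arm with a two-finger parallel gripper is mounted at the origin on the work surface. World frame = base frame: x ahead of the robot, y to its left, z up, the work surface at z = 0. Lengths are in mm, angles in rad, forces in N, time in s.
With the tool pointing down it reaches from about 425 to 1025 mm from the base axis. Payload 9.4 kg.
Tool frame: the origin (TCP) lies on the centre line of the jaws, within the pads' length; the fingertips stand env.nose_length ahead of it and the grasp point (between the pads) lies 3 mm ahead of it (env.nose_length is the distance from the TCP to the fingertips, in mm); z points along the fingers, y is the line along which they close (so a half turn about z gives the same grasp; the last joint's range is limited). The gripper opens to 93 mm and grips with 3 to 60 N. Pads are 15 mm wide; open, the fingers measure 128 mm over their backs; the gripper's body (75 mm by 188 mm) begins 65 mm behind the grasp point.
Start: joints at [1.211, 0.599, -0.003, 1.599, 0.002, 0.943, -0.08], TCP at [202.297, -696.204, 210.118] pointing down, gripper open.
Joint ranges: [-2.57, 2.57], [-0.35, 1.97], [-1.29, 1.29], [0.11, 2.56], [-1.05, 4.19], [0.11, 1.86], [-2.63, 2.63]. Speed limits (rad/s): [2.22, 2.22, 3.01, 3.01, 3.14, 3.14, 3.14].

## Interface

Orientations are given as a rotation vector (axis times angle).
In Python, from workcell import env gives the robot as it stands.
- The arm moves only by the tool carry_out, never from a script. Its argument "commands" is a list of rows, each a list of 6 numbers: the shift along the tool's x, y, z in m, then the turn, a rotation vector about the tool's x, y, z in degrees. A call has 1 to 5 rows; each row shifts and turns the commanded pose from where the row before left it, along the tool's axes as they then stand; what a row does not reach is not made up. A row lasts 1/12 s, in which the tool goes at most 41.7 mm and 7.16 degrees, less where a joint would pass 70% of its speed; a pose out of reach is approached as far as the arm can. A call with a gripper value outside its range is refused whole. "fingers" is the finger opening in m, from 0 to 0.093, set as the call begins (left out, the last holds). The fingers move at their own pace and stop on an object; the grip force is fixed at half the most. Time passes only in rows, so rows that do not move let the fingers close. It gives the time, the measured TCP pose, the force, the opening and the grip force at its end, in the units of the state.
- env.read_state(): the state, without advancing time (a new reading comes with each control period).
- env.camera(name): name is "side" or "top" or "wrist"; returns a dict with "pixels" (384x512x3 uint8, red, green, blue), "mtx" (3x3 intrinsics, pixels), "rvec" (rotation vector, rad) and "tvec" (3), from world to camera coordinates, as OpenCV has them; the wrist camera has in their place "T_tool_cam" (4x4, takes a point from camera to tool coordinates, whose origin is the TCP and whose axes are the flange's). Camera axes: x right, y down, z forward; pixel columns grow to the right and rows downward; lengths in mm; the calibration is good to about 2 mm. The wrist camera is an equidistant fisheye: a pixel r from the principal point sees the ray r / f radians off the axis. A picture is of the moment at which its call begins: read the wrist's pose just before it. There is no depth.
- env.close_job(): hands the job in; it is judged then, once.
The state is a dict: "time": time; "joints": joint angles; "joint_velocities": joint speeds; "tau": joint torques, N m; "tcp_pos": TCP position; "tool_rot": TCP orientation; "ft_force": force on the tool from outside, world axes, zero at the start; "torque": the same for the moment, N m; "width": finger opening in mm; "grip_force": force on a finger pad.
Only numpy, scipy, OpenCV 4.12 (cv2) and the standard library are available. Lean on these libraries where they do the work, as an engineer would, in place of code of your own. Each camera call takes 0.05 s, during which the arm holds its last target. There are 200 camera calls.

## Working session

There is one attempt and no reset: what is moved stays moved. The work goes in short steps, Python scripts to look and compute and a tool call to move; the robot and the scene stay as the last step left them, time stands still between calls to the robot, and variables do not carry over. Pictures are saved under pics/ and viewed, at most 10 in all, crops included, and the job is handed in when it is done.

Besides the shell and the picture viewer there is one more tool, called after "Call:" by a JSON object that holds its "name" and its "arguments", one argument or row to a line. carry_out: Moves the arm, as the interface text tells. Its arguments: {"type":"object","properties":{"commands":{"type":"array","items":{"type":"array","items":{"type":"number"}}},"fingers":{"type":"number"}},"required":["commands"]}

```bash
mkdir -p pics; ls; python3 - <<'E'
from workcell import env
import cv2,numpy as np,pickle
s=env.read_state();print(s,env.nose_length)
d={}
for n in("side","top","wrist"):
    c=env.camera(n);d[n]=c
    cv2.imwrite(f"pics/{n}0.png",c["pixels"][:,:,::-1])
    print(n,c["mtx"].tolist(),c.get("rvec"),c.get("tvec"),c.get("T_tool_cam"))
d["s"]=s
pickle.dump(d,open("d0.pkl","wb"))
a=np.hstack([d["top"]["pixels"],d["side"]["pixels"]])
E
```

```text
pics
{'time': 0.0, 'joints': array([ 1.21126647,  0.60013006, -0.00252368,  1.60013762,  0.00180738,
        0.9428921 , -0.0797911 ]), 'joint_velocities': array([ 0.0003936 ,  0.00064224, -0.0006437 ,  0.00123683,  0.0010309 ,
        0.00176051,  0.00033513]), 'tau': array([-2.26588927e-04, -7.65059137e+01,  1.49666537e+00, -2.52345711e+01,
       -5.25329495e-02,  1.70987577e-02,  1.49476427e-04]), 'tcp_pos': array([ 202.1543132 , -695.71856961,  209.25393719]), 'tool_rot': array([-3.10871578e+00, -4.42661164e-01,  5.93871413e-04]), 'ft_force': array([0.2097211 , 0.40564585, 0.34000774]), 'torque': array([ 0.01083095,  0.02877327, -0.01388886]), 'grip_force': 0.0, 'width': 92.77613736472298} 22.0
side [[411.9647869629525, 0.0, 256.4412457287765], [0.0, 411.9647869629525, 193.61299437266192], [0.0, 0.0, 1.0]] [ 0.08747154 -2.74169337  1.50853018] [530.76744343 123.27524231 987.18240556] None
top [[354.3781647451307, 0.0, 253.9648678088793], [0.0, 354.3781647451307, 192.95552882828449], [0.0, 0.0, 1.0]] [ 1.9872491  -2.20660584  0.25555525] [-43.79422383 555.58436494 877.55377382] None
wrist [[297.3186396354542, 0.0, 256.1109800155725], [0.0, 297.3186396354542, 188.6327404589161], [0.0, 0.0, 1.0]] None None [[-2.11080097e-04 -9.70173393e-01 -2.42411927e-01  6.69691666e+01]
 [ 9.99999714e-01 -3.80748950e-04  6.53072093e-04 -1.83802276e+00]
 [-7.25891256e-04 -2.42411719e-01  9.70173197e-01 -1.74226179e+02]
 [ 0.00000000e+00  0.00000000e+00  0.00000000e+00  1.00000000e+00]]
```

View pics/top0.png

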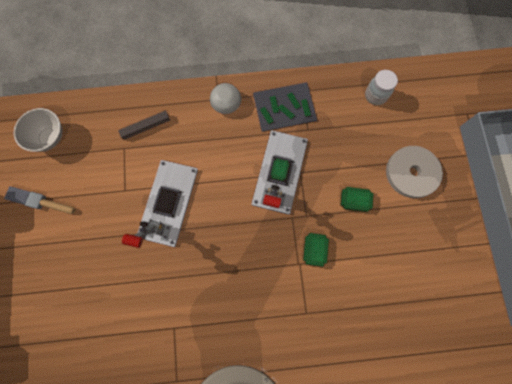

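View pics/side0.png

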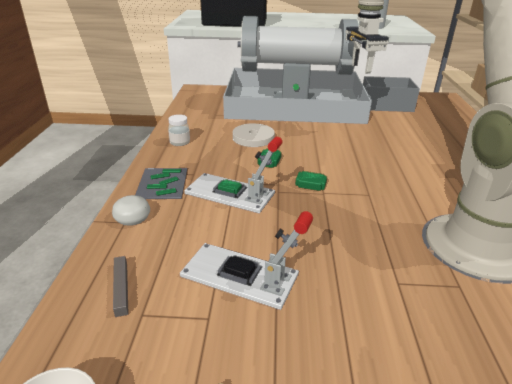

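Top view: the green jig is at (280,172), with its open red grip at (272,201). The black jig is at (168,203), with its grip at (131,240). Look-alikes: loose larger green blanks at (357,199) and (316,249), and green chips at (285,107). The stone I want is the small one in the nest at (281,170) top, (230,187) side; its red grip is at (275,145) in the side view.

```bash
cat > h.py <<'E'
import numpy as np,cv2
from scipy.spatial.transform import Rotation as R
def ray(c,px):
    p=cv2.undistortPoints(np.array([[px]],float),c["mtx"],None)[0,0]
    Rm=R.from_rotvec(np.ravel(c["rvec"])).as_matrix()
    return -Rm.T@np.ravel(c["tvec"]), Rm.T@np.array([p[0],p[1],1.])
def plane(c,px,z):
    o,d=ray(c,px);return o+d*(z-o[2])/d[2]
def tri(a,b):
    (o1,d1),(o2,d2)=a,b
    t=np.linalg.lstsq(np.c_[d1,-d2],o2-o1,rcond=None)[0]
    p,q=o1+t[0]*d1,o2+t[1]*d2
    return (p+q)/2,np.linalg.norm(p-q)
def wray(c,s,px):
    m=c["mtx"];u=np.array([(px[0]-m[0,2])/m[0,0],(px[1]-m[1,2])/m[1,1]]);r=np.hypot(*u)
    d=np.array([*(u*np.sin(r)/r),np.cos(r)]);T=c["T_tool_cam"];Rt=R.from_rotvec(s["tool_rot"]).as_matrix()
    return s["tcp_pos"]+Rt@T[:3,3],Rt@T[:3,:3]@d
def blobs(img,kind,amin=15):
    h=cv2.cvtColor(img,cv2.COLOR_RGB2HSV)
    if kind=="red": m=((h[...,0]<5)|(h[...,0]>174))&(h[...,1]>190)&(h[...,2]>60)
    if kind=="green": m=(h[...,0]>55)&(h[...,0]<90)&(h[...,1]>120)&(h[...,2]>25)
    if kind=="board": m=(h[...,1]<40)&(h[...,2]>150)
    n,l,st,ce=cv2.connectedComponentsWithStats(m.astype(np.uint8))
    return [(ce[i].round(1),st[i].tolist(),l==i) for i in range(1,n) if st[i,4]>=amin]
E
python3 - <<'E'
from h import *
import pickle
d=pickle.load(open("d0.pkl","rb"))
for n in("top","side"):
    for k in("red","green","board"):
        for b in blobs(d[n]["pixels"],k,40):print(n,k,b[0],b[1])
T,S=d["top"],d["side"]
I=T["pixels"][120:260,105:345];J=S["pixels"][110:310,170:330]
cv2.imwrite("pics/crop1.png",np.hstack([cv2.resize(I[:,110:],(390,420),interpolation=3),cv2.resize(J,(400,420),interpolation=3)])[:,:,::-1])
E
```

```text
top red [271.6 200.8] [264, 196, 16, 11, 126]
top red [130.9 240.1] [122, 234, 20, 13, 168]
top green [293.5 100.4] [288, 93, 12, 15, 75]
top green [280.1 107.7] [271, 97, 23, 21, 145]
top green [305.5 107.4] [302, 100, 8, 16, 75]
top green [266.4 114.9] [261, 108, 12, 15, 76]
top green [279.3 169. ] [271, 159, 17, 21, 255]
top green [356.6 198.8] [342, 188, 30, 23, 566]
top green [315.6 249.3] [304, 234, 24, 32, 623]
top board [385.7  79.2] [375, 70, 23, 19, 337]
top board [219.7  94.3] [211, 85, 20, 21, 259]
top board [ 53.  130.4] [42, 110, 18, 39, 233]
top board [272.8 160.2] [252, 131, 44, 77, 1011]
top board [507.8 167.6] [501, 154, 11, 39, 217]
top board [170.1 189.4] [142, 161, 53, 68, 1418]
top board [292.  182.7] [282, 160, 19, 35, 128]
top board [414.5 183.5] [390, 173, 49, 23, 683]
top board [158.2 239.8] [146, 235, 28, 11, 112]
side red [274.5 143.9] [269, 138, 12, 13, 107]
side red [303.1 222.3] [295, 212, 17, 21, 242]
side green [274.6 158.7] [268, 151, 12, 16, 106]
side green [165.3 172.9] [151, 169, 30, 10, 129]
side green [310.7 180.4] [296, 172, 30, 18, 426]
side g
[... 365 characters left out ...]
47, 15, 17, 73]
side board [269.4  65.5] [257, 63, 27, 6, 153]
side board [323.2  67.3] [311, 64, 25, 7, 143]
side board [489.4 168.9] [461, 80, 51, 143, 3130]
side board [177.5 129.2] [169, 115, 20, 31, 505]
side board [ 44.5 154.7] [0, 123, 112, 81, 3494]
side board [252.5 134.6] [233, 124, 41, 23, 766]
side board [131.5 154.7] [118, 134, 32, 36, 229]
side board [231.  190.7] [185, 151, 90, 62, 1515]
side board [117.3 174.1] [110, 170, 15, 9, 58]
side board [ 44.  258.9] [0, 181, 118, 180, 6877]
side board [128.8 209. ] [112, 196, 34, 27, 742]
side board [473.6 246.8] [427, 214, 85, 67, 3959]
side board [241.6 274.3] [180, 230, 119, 80, 3274]
side board [ 61.5 376.9] [24, 368, 71, 16, 804]
```

View pics/crop1.png

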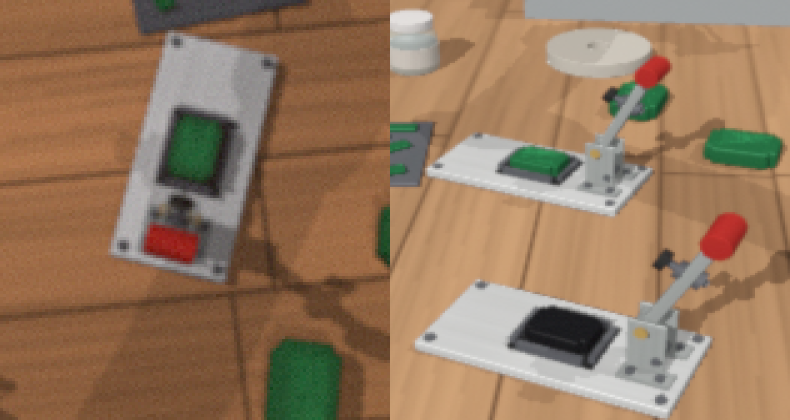

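The crop confirms it: the small green stone sits in the nest at crop (197,147), with its own clamp standing open and the red grip at (172,243). The board corners are visible too.

```bash
python3 - <<'E'
from h import *
import pickle
d=pickle.load(open("d0.pkl","rb"));T,S=d["top"],d["side"]
g,e=tri(ray(T,(271.6,200.8)),ray(S,(274.5,143.9)));print("grip",g.round(1),e)
b,e=tri(ray(T,(130.9,240.1)),ray(S,(303.1,222.3)));print("blackgrip",b.round(1),e)
s,e=tri(ray(T,(279.3,169)),ray(S,(229.4,186.2)));print("stone",s.round(1),e)
C=np.array([plane(T,(215+x/3,120+y/3),13) for x,y in((168,33),(278,62),(226,282),(110,255))]);print(C.round(0))
print([np.linalg.norm(C[i]-C[(i+1)%4]).round() for i in range(4)])
u=(C[0]+C[1]-C[2]-C[3])[:2];u/=np.linalg.norm(u);v=np.array([-u[1],u[0]])
print("arm dir",u,np.degrees(np.arctan2(u[1],u[0])))
st=plane(T,(279.3,169),33)
print("stone@33",st.round(1))
for n,p in(("grip",g),("stone",st),("boardc",C.mean(0))): print(n,"along",(p[:2]@u).round(1),"across",(p[:2]@v).round(1))
Rt=R.from_rotvec(d["s"]["tool_rot"]).as_matrix();print(Rt.round(3))
# pivot from grip: 130mm, angle 2.0
print("pivot from grip",g[:2]-130*np.cos(2.0)*u,g[2]-130*np.sin(2.0))
E
```

```text
grip [ 497.5 -137.9  179.7] 0.6245844919172374
blackgrip [440.2 188.6 181. ] 0.9454818529541908
stone [ 618.4 -180.6   24.7] 2.020059478207458
[[ 741. -172.   13.]
 [ 700. -274.   13.]
 [ 490. -197.   13.]
 [ 527.  -93.   13.]]
[np.float64(111.0), np.float64(224.0), np.float64(110.0), np.float64(229.0)]
arm dir [ 0.93786849 -0.34699092] -20.303376550466446
stone@33 [ 616.9 -179.9   33. ]
grip along 514.5 across 43.3
stone along 641.0 across 45.4
boardc along 640.2 across 40.8
[[ 0.96   0.279 -0.001]
 [ 0.279 -0.96   0.001]
 [-0.    -0.002 -1.   ]]
pivot from grip [ 548.24248707 -156.69029207] 61.53365313444196
```

Everything checks out: the grip is at z 179.7 (180 expected for 2.0 rad), the pivot is 61.5 high (62), and the board is 229 x 110. The foot is at 643 mm along the arm direction and the stone at 641. First I raise the tool and turn it to the hinge axis.

Call:
{"name": "carry_out", "arguments": {
  "commands": [
    [0,0,-0.012,0,0,7],
    [0,0,-0.015,0,0,7],
    [0,0,-0.015,0,0,7],
    [0,0,-0.015,0,0,7],
    [0,0,-0.015,0,0,7]
  ],
  "fingers": 0.093
}}

```text
time: 0.57
tcp_pos: [202.3, -695.9, 282.5]
tool_rot: [-3.097, 0.522, 0.0]
ft_force: [1.0, 0.4, 0.3]
width: 93.0
grip_force: 0.0
```

```bash
cat > go.py <<'E'
import sys
from h import *
from workcell import env
def rel(t):
    s=env.read_state();Rt=R.from_rotvec(s["tool_rot"]).as_matrix()
    yaw=np.degrees(np.arctan2(Rt[1,0],Rt[0,0]))
    print("t",round(s["time"],2),"tcp",s["tcp_pos"].round(1),"yaw",yaw.round(1),"tilt",np.degrees(np.arccos(-Rt[2,2])).round(2),"F",s["ft_force"].round(1),"w",round(s["width"],1))
    print("tool shift mm",(Rt.T@(np.array(t)-s["tcp_pos"])).round(1))
if __name__=="__main__": rel([float(x) for x in sys.argv[1:4]])
E
python3 go.py 497.5 -137.9 270
```

```text
t 0.57 tcp [ 202.3 -695.9  282.5] yaw -19.1 tilt 0.04 F [1.  0.4 0.3] w 93.0
tool shift mm [  95.9 -624.    12.9]
```

Call:
{"name": "carry_out", "arguments": {
  "commands": [
    [0.006,-0.03,0,0,0,1.2],
    [0.006,-0.04,0,0,0,0],
    [0.006,-0.04,0,0,0,0],
    [0.006,-0.04,0,0,0,0],
    [0.006,-0.04,0,0,0,0]
  ]
}}

```text
time: 0.98
tcp_pos: [295.4, -525.7, 281.9]
tool_rot: [-3.094, 0.546, 0.0]
ft_force: [2.0, 0.4, -0.5]
width: 92.7
grip_force: 0.0
```

Call:
{"name": "carry_out", "arguments": {
  "commands": [
    [0.006,-0.04,0,0,0,0],
    [0.006,-0.04,0,0,0,0],
    [0.006,-0.04,0,0,0,0],
    [0.006,-0.04,0,0,0,0],
    [0.006,-0.04,0,0,0,0]
  ]
}}

```text
time: 1.4
tcp_pos: [391.9, -348.0, 282.1]
tool_rot: [3.094, -0.546, -0.0]
ft_force: [0.7, -1.0, -0.1]
width: 92.8
grip_force: 0.0
```

Call:
{"name": "carry_out", "arguments": {
  "commands": [
    [0.006,-0.04,0,0,0,0],
    [0.006,-0.04,0,0,0,0],
    [0.006,-0.04,0,0,0,0],
    [0,-0.02,0,0,0,0],
    [0,-0.01,0,0,0,0]
  ]
}}

```text
time: 1.82
tcp_pos: [461.0, -211.6, 282.0]
tool_rot: [-3.094, 0.538, 0.0]
ft_force: [-0.3, 0.3, -0.4]
width: 93.0
grip_force: 0.0
```

```bash
python3 - <<'E'
from h import *
from workcell import env
from go import rel
import pickle
d=pickle.load(open("d0.pkl","rb"));T=d["top"]
s=env.read_state();c=env.camera("wrist");cv2.imwrite("pics/w1.png",c["pixels"][:,:,::-1])
for k in("red","green"):
    for b in blobs(c["pixels"],k,100):print(k,b[0],b[1])
rel([497.5,-137.9,182.7])
bs=[b for b in blobs(c["pixels"],"red",300)]
for b in bs:
    o,dd=wray(c,s,b[0]);print("red@180",(o+dd*(180-o[2])/dd[2]).round(1),"tri top",tri((o,dd),ray(T,(271.6,200.8))))
E
```

```text
red [170.7 178.3] [149, 166, 44, 26, 1085]
green [198.9  69.7] [184, 49, 31, 42, 1205]
green [351.1  92.6] [323, 72, 57, 42, 2123]
green [295.6 196.5] [274, 169, 43, 57, 2071]
t 1.87 tcp [ 460.9 -211.7  282. ] yaw -19.7 tilt 0.06 F [ 1.4  1.1 -0.6] w 93.1
tool shift mm [  9.6 -81.7  99.3]
red@180 [ 496.6 -134.1  180. ] tri top (array([ 496.76960043, -137.09280465,  187.19069243]), np.float64(1.2407931121951203))
```

View pics/w1.png

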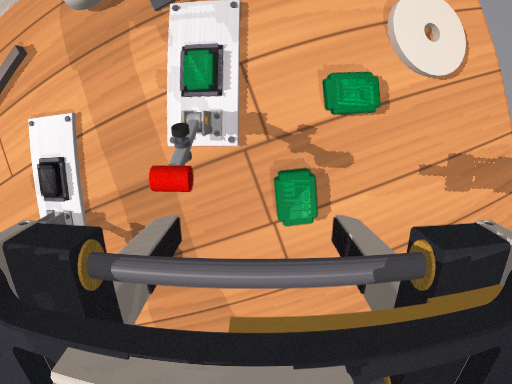

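The wrist view shows the red grip at (171,179), green jig nest at (199,70), with the board square to the tool. Both measurements agree (about 497, -136.5). I go above the grip and look once more.

Call:
{"name": "carry_out", "arguments": {
  "commands": [
    [0.003,-0.03,0,0,0,0.6],
    [0.003,-0.03,0,0,0,0],
    [0.002,-0.015,0.01,0,0,0],
    [0,-0.008,0.01,0,0,0],
    [0,0,0.01,0,0,0]
  ]
}}

```text
time: 2.28
tcp_pos: [496.1, -140.1, 251.3]
tool_rot: [3.091, -0.561, -0.0]
ft_force: [-0.2, 0.0, -0.3]
width: 93.1
grip_force: 0.0
```

```bash
python3 - <<'E'
from h import *
from workcell import env
from go import rel
s=env.read_state();c=env.camera("wrist");cv2.imwrite("pics/w2.png",c["pixels"][:,:,::-1])
for k in("red","green"):
    for b in blobs(c["pixels"],k,100):print(k,b[0],b[1])
rel([497,-136.5,182.7])
b=max(blobs(c["pixels"],"red",100),key=lambda b:b[1][4])
o,dd=wray(c,s,b[0]);print((o+dd*(180-o[2])/dd[2]).round(1))
E
```

```text
red [251.1 195.8] [228, 181, 48, 30, 1374]
green [251.5  71.1] [235, 49, 34, 45, 1439]
green [404.4  99.5] [377, 79, 56, 43, 2106]
green [350.4 199.5] [329, 177, 43, 52, 1661]
t 2.33 tcp [ 494.6 -141.   249.4] yaw -20.6 tilt 0.19 F [-0.7 -0.8 -1.1] w 92.9
tool shift mm [ 0.9 -5.1 66.7]
[ 496.5 -134.1  180. ]
```

View pics/w2.png

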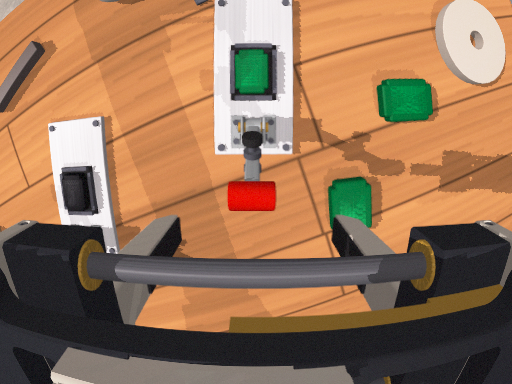

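The grip is centred at (251,196), just left of the jaw centre line; the shift needed is about -6 mm in y and +1 in x. I descend and pinch.

Call:
{"name": "carry_out", "arguments": {
  "commands": [
    [0.001,-0.006,0.01,0,0,0],
    [0,0,0.018,0,0,0],
    [0,0,0.018,0,0,0],
    [0,0,0.014,0,0,0],
    [0,0,0.007,0,0,0]
  ]
}}

```text
time: 2.75
tcp_pos: [497.9, -136.0, 183.2]
tool_rot: [3.09, -0.565, -0.004]
ft_force: [-1.4, 0.2, 0.2]
width: 93.2
grip_force: 0.0
```

Call:
{"name": "carry_out", "arguments": {
  "commands": [
    [0,0,0,0,0,0],
    [0,0,0,0,0,0],
    [0,0,0,0,0,0],
    [0,0,0,0,0,0]
  ],
  "fingers": 0.05
}}

```text
time: 3.08
tcp_pos: [499.6, -135.2, 185.9]
tool_rot: [3.091, -0.562, 0.002]
ft_force: [0.2, -0.5, 0.4]
width: 71.0
grip_force: 0.0
```

```bash
python3 - <<'E'
from h import *
from workcell import env
from go import rel
c=env.camera("wrist");cv2.imwrite("pics/w3.png",c["pixels"][100:300,130:380,::-1])
rel([497,-136,182.7])
for b in blobs(c["pixels"],"red",100):print(b[0],b[1])
E
```

```text
t 3.13 tcp [ 499.5 -135.1  185.9] yaw -20.6 tilt 0.08 F [-1.2 -0.2  0.3] w 66.8
tool shift mm [-2.   1.8  3.2]
[258.9 224.5] [227, 205, 65, 39, 2408]
```

View pics/w3.png

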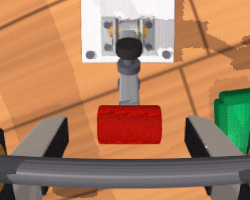

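The grip sits centred between the fingers (crop x 129 against a finger midpoint of about 126). I make a small correction and close.

Call:
{"name": "carry_out", "arguments": {
  "commands": [
    [-0.002,0.001,0.003,0,0,0],
    [0,0,0,0,0,0],
    [0,0,0,0,0,0],
    [0,0,0,0,0,0],
    [0,0,0,0,0,0]
  ],
  "fingers": 0.03
}}

```text
time: 3.55
tcp_pos: [496.5, -135.9, 182.2]
tool_rot: [3.09, -0.562, -0.001]
ft_force: [-1.1, -3.1, 1.1]
width: 38.6
grip_force: 30.0
```

Call:
{"name": "carry_out", "arguments": {
  "commands": [
    [0,0,0,0,0,0],
    [0,0,0,0,0,0],
    [0,0,0,0,0,0],
    [0,0,0,0,0,0]
  ]
}}

```text
time: 3.88
tcp_pos: [496.6, -135.9, 182.1]
tool_rot: [3.09, -0.562, -0.001]
ft_force: [-1.7, -4.7, 1.0]
width: 38.5
grip_force: 30.0
```

```bash
python3 go.py 497 -136 182.7; python3 - <<'E'
import numpy as np
a=np.linspace(2,0,21);
x=130*np.cos(a);z=130*np.sin(a)
for i in range(20):print(round(a[i+1],2),(x[i+1]-x[i]).round(1),(z[i]-z[i+1]).round(1))
E
```

```text
t 3.88 tcp [ 496.6 -135.9  182.1] yaw -20.6 tilt 0.06 F [-1.7 -4.7  1. ] w 38.5
tool shift mm [ 0.5 -0.  -0.6]
1.9 12.1 -4.8
1.8 12.5 -3.6
1.7 12.8 -2.3
1.6 13.0 -1.0
1.5 13.0 0.3
1.4 12.9 1.6
1.3 12.7 2.8
1.2 12.3 4.1
1.1 11.9 5.3
1.0 11.3 6.5
0.9 10.6 7.6
0.8 9.8 8.6
0.7 8.9 9.5
0.6 7.9 10.3
0.5 6.8 11.1
0.4 5.7 11.7
0.3 4.5 12.2
0.2 3.2 12.6
0.1 1.9 12.8
0.0 0.6 13.0
```

Gripped (38.5 mm, 30 N). Now I swing along the arc.

Call:
{"name": "carry_out", "arguments": {
  "commands": [
    [0.006,0,-0.0025,0,0,0],
    [0.006,0,-0.0023,0,0,0],
    [0.0062,0,-0.002,0,0,0],
    [0.0063,0,-0.0016,0,0,0],
    [0.0064,0,-0.0013,0,0,0]
  ]
}}

```text
time: 4.3
tcp_pos: [524.9, -146.5, 191.4]
tool_rot: [3.09, -0.562, -0.004]
ft_force: [-2.8, -4.3, -2.9]
width: 38.6
grip_force: 30.0
```

Call:
{"name": "carry_out", "arguments": {
  "commands": [
    [0.0064,0,-0.001,0,0,0],
    [0.0065,0,-0.0007,0,0,0],
    [0.0065,0,-0.0003,0,0,0],
    [0.0065,0,0,0,0,0],
    [0.0065,0,0.0003,0,0,0]
  ]
}}

```text
time: 4.72
tcp_pos: [556.4, -158.2, 194.0]
tool_rot: [3.09, -0.562, 0.0]
ft_force: [-3.6, -4.8, 5.1]
width: 38.0
grip_force: 30.0
```

```bash
cat > ang.py <<'E'
from h import *
from go import rel
from workcell import env
rel([497,-136,182.7])
s=env.read_state();u=np.array([.9379,-.347]);p=s["tcp_pos"]
al=(p[:2]-[548.2,-156.7])@u;h=p[2]-3-62
print("along",al.round(1),"h",h.round(1),"angle",np.arctan2(h,al).round(3),"r",np.hypot(al,h).round(1),"across",((p[:2]-[548.2,-156.7])@[.347,.9379]).round(1))
f=s["ft_force"];print("Falong",(f[:2]@u).round(1),"Fz",f[2].round(1),"grip",s["grip_force"])
E
python3 ang.py
```

```text
t 4.72 tcp [ 556.4 -158.2  194. ] yaw -20.6 tilt 0.04 F [-3.6 -4.8  5.1] w 38.0
tool shift mm [-63.4   0.1  11.3]
along 8.2 h 129.0 angle 1.507 r 129.2 across 1.4
Falong -1.7 Fz 5.1 grip 30.004282593727112
```

Tracking well; angle is 1.51 rad, just past upright. I continue down.

Call:
{"name": "carry_out", "arguments": {
  "commands": [
    [0.0064,0,0.0006,0,0,0],
    [0.0064,0,0.001,0,0,0],
    [0.0063,0,0.0013,0,0,0],
    [0.0063,0,0.0016,0,0,0],
    [0.0062,0,0.0019,0,0,0]
  ]
}}

```text
time: 5.13
tcp_pos: [587.9, -170.0, 188.6]
tool_rot: [3.09, -0.562, 0.007]
ft_force: [0.7, -5.7, 9.7]
width: 38.2
grip_force: 30.0
```

Call:
{"name": "carry_out", "arguments": {
  "commands": [
    [0.0061,0,0.0022,0,0,0],
    [0.006,0,0.0025,0,0,0],
    [0.0059,0,0.0028,0,0,0],
    [0.0057,0,0.0031,0,0,0],
    [0.0056,0,0.0034,0,0,0]
  ]
}}

```text
time: 5.55
tcp_pos: [617.3, -181.0, 175.6]
tool_rot: [3.089, -0.563, 0.014]
ft_force: [4.3, -5.5, 11.3]
width: 37.9
grip_force: 30.0
```

```bash
python3 ang.py
```

```text
t 5.55 tcp [ 617.3 -181.   175.6] yaw -20.6 tilt 0.51 F [ 4.3 -5.5 11.3] w 37.9
tool shift mm [-128.4    0.3   -8.3]
along 73.3 h 110.6 angle 0.985 r 132.6 across 1.2
Falong 5.9 Fz 11.3 grip 30.01106321811676
```

Radial push of about 12 N outward, so I ease out 2 mm while continuing.

Call:
{"name": "carry_out", "arguments": {
  "commands": [
    [0.0063,0,0.0025,0,0,0],
    [0.0058,0,0.0032,0,0,0],
    [0.0052,0,0.0038,0,0,0],
    [0.0049,0,0.0043,0,0,0],
    [0.0047,0,0.0045,0,0,0]
  ]
}}

```text
time: 5.97
tcp_pos: [642.2, -190.3, 156.6]
tool_rot: [3.089, -0.562, 0.012]
ft_force: [4.6, -7.6, 5.7]
width: 37.6
grip_force: 30.0
```

```bash
python3 ang.py
```

```text
t 5.97 tcp [ 642.2 -190.3  156.6] yaw -20.6 tilt 0.46 F [ 4.6 -7.6  5.7] w 37.6
tool shift mm [-154.8    0.4  -27.3]
along 99.8 h 91.6 angle 0.742 r 135.5 across 1.1
Falong 6.9 Fz 5.7 grip 30.007788240909576
```

Call:
{"name": "carry_out", "arguments": {
  "commands": [
    [0.0048,0,0.0044,0,0,0],
    [0.0045,0,0.0048,0,0,0],
    [0.0041,0,0.0052,0,0,0],
    [0.0037,0,0.0055,0,0,0],
    [0.0034,0,0.0057,0,0,0]
  ]
}}

```text
time: 6.38
tcp_pos: [661.9, -197.7, 130.9]
tool_rot: [3.089, -0.562, 0.014]
ft_force: [7.2, -7.0, 3.9]
width: 38.0
grip_force: 30.0
```

Call:
{"name": "carry_out", "arguments": {
  "commands": [
    [0.0031,0,0.0057,0,0,0],
    [0.0028,0,0.0059,0,0,0],
    [0.0025,0,0.006,0,0,0],
    [0.0022,0,0.0061,0,0,0],
    [0.0019,0,0.0062,0,0,0]
  ]
}}

```text
time: 6.8
tcp_pos: [674.3, -202.3, 101.0]
tool_rot: [3.089, -0.562, 0.016]
ft_force: [9.0, -7.8, 3.5]
width: 39.0
grip_force: 30.0
```

```bash
python3 ang.py
```

```text
t 6.8 tcp [ 674.3 -202.3  101. ] yaw -20.6 tilt 0.59 F [ 9.  -7.8  3.5] w 39.0
tool shift mm [-188.4    0.4  -83.7]
along 134.1 h 36.0 angle 0.262 r 138.8 across 1.0
Falong 11.2 Fz 3.5 grip 30.00874400138855
```

Call:
{"name": "carry_out", "arguments": {
  "commands": [
    [0.0028,0,0.006,0,0,0],
    [0.002,0,0.0063,0,0,0],
    [0.0012,0,0.0064,0,0,0],
    [0.0006,0,0.005,0,0,0],
    [0.0003,0,0.004,0,0,0]
  ]
}}

```text
time: 7.22
tcp_pos: [680.0, -204.4, 72.5]
tool_rot: [3.089, -0.562, 0.013]
ft_force: [8.6, -6.7, 1.1]
width: 39.4
grip_force: 30.0
```

```bash
python3 ang.py; python3 - <<'E'
from h import *
from workcell import env
c=env.camera("side");w=env.camera("wrist")
cv2.imwrite("pics/x1.png",np.hstack([cv2.resize(c["pixels"][120:230,160:320],None,fx=2.5,fy=2.5),cv2.resize(w["pixels"][25:300,130:380],(250,275))])[:,:,::-1])
E
```

```text
t 7.22 tcp [ 680.  -204.4   72.5] yaw -20.6 tilt 0.49 F [ 8.6 -6.7  1.1] w 39.4
tool shift mm [-194.4    0.4 -111.9]
along 140.2 h 7.5 angle 0.053 r 140.4 across 1.0
Falong 10.4 Fz 1.1 grip 30.007611215114594
```

View pics/x1.png

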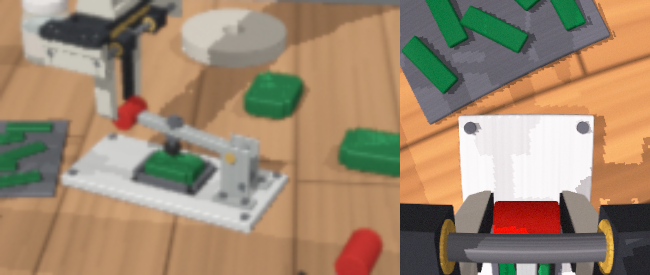

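The side view shows the arm almost level, the foot just over the green stone (crop (172,150)), with the grip in the fingers at (130,112). I lower a few more mm, then open the fingers so that its weight does the pressing.

Call:
{"name": "carry_out", "arguments": {
  "commands": [
    [0.0005,0,0.003,0,0,0],
    [0,0,0.002,0,0,0],
    [0,0,0.001,0,0,0],
    [0,0,0,0,0,0],
    [0,0,0,0,0,0]
  ]
}}

```text
time: 7.73
tcp_pos: [680.4, -204.6, 66.7]
tool_rot: [3.089, -0.562, 0.013]
ft_force: [8.0, -7.0, -1.4]
width: 39.1
grip_force: 30.0
```

```bash
python3 ang.py
```

```text
t 7.73 tcp [ 680.4 -204.6   66.7] yaw -20.6 tilt 0.49 F [ 8.  -7.  -1.4] w 39.1
tool shift mm [-194.8    0.4 -117.6]
along 140.6 h 1.7 angle 0.012 r 140.6 across 0.9
Falong 9.9 Fz -1.4 grip 30.007639825344086
```

Call:
{"name": "carry_out", "arguments": {
  "commands": [
    [0,0,0,0,0,0],
    [0,0,0,0,0,0],
    [0,0,0,0,0,0],
    [0,0,0,0,0,0],
    [0,0,0,0,0,0]
  ],
  "fingers": 0.07
}}

```text
time: 8.15
tcp_pos: [676.1, -201.9, 65.4]
tool_rot: [-3.091, 0.561, 0.001]
ft_force: [-0.4, -0.1, 0.2]
width: 67.6
grip_force: 0.0
```

```bash
python3 ang.py; python3 - <<'E'
from h import *
from workcell import env
import pickle
s=env.read_state()
c=env.camera("side");w=env.camera("wrist");t=env.camera("top")
for n,k in(("side",c),("wrist",w),("top",t)):
    for b in blobs(k["pixels"],"red",40):print(n,b[0],b[1])
pickle.dump((s,c,w,t),open("d2.pkl","wb"))
cv2.imwrite("pics/x2.png",np.hstack([cv2.resize(c["pixels"][120:230,160:320],None,fx=2.5,fy=2.5),cv2.resize(w["pixels"][25:300,130:380],(250,275))])[:,:,::-1])
E
```

```text
t 8.15 tcp [ 676.1 -201.9   65.4] yaw -20.6 tilt 0.04 F [-0.4 -0.1  0.2] w 67.6
tool shift mm [-190.9    1.2 -117.2]
along 135.6 h 0.4 angle 0.003 r 135.6 across 2.0
Falong -0.3 Fz 0.2 grip 0.0
side [211.  169.9] [207, 165, 10, 11, 66]
side [303.1 222.4] [295, 212, 17, 21, 235]
wrist [257.7 232.5] [226, 213, 65, 39, 2417]
top [131.4 240.1] [122, 234, 20, 13, 170]
```

View pics/x2.png

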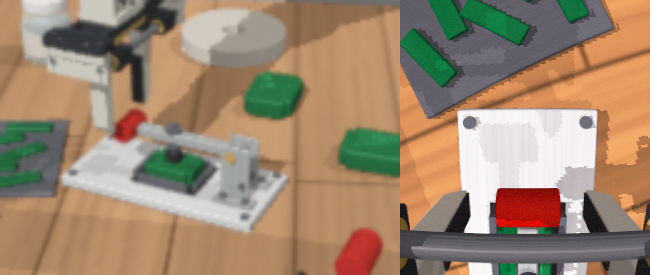

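The fingers are open, no force, and the foot rests on the stone. I wait there about two seconds in total and locate the grip for regrasping.

Call:
{"name": "carry_out", "arguments": {
  "commands": [
    [0,0,0,0,0,0],
    [0,0,0,0,0,0],
    [0,0,0,0,0,0],
    [0,0,0,0,0,0],
    [0,0,0,0,0,0]
  ]
}}

```text
time: 8.72
tcp_pos: [676.2, -202.4, 65.6]
tool_rot: [-3.091, 0.562, 0.0]
ft_force: [-0.3, -0.2, -0.6]
width: 70.2
grip_force: 0.0
```

Call:
{"name": "carry_out", "arguments": {
  "commands": [
    [0,0,0,0,0,0],
    [0,0,0,0,0,0],
    [0,0,0,0,0,0],
    [0,0,0,0,0,0],
    [0,0,0,0,0,0]
  ]
}}

```text
time: 9.13
tcp_pos: [676.2, -202.4, 65.6]
tool_rot: [-3.091, 0.562, -0.0]
ft_force: [-1.3, 0.8, 1.6]
width: 70.0
grip_force: 0.0
```

Call:
{"name": "carry_out", "arguments": {
  "commands": [
    [0,0,0,0,0,0],
    [0,0,0,0,0,0],
    [0,0,0,0,0,0],
    [0,0,0,0,0,0],
    [0,0,0,0,0,0]
  ]
}}

```text
time: 9.55
tcp_pos: [676.2, -202.4, 65.6]
tool_rot: [3.091, -0.562, -0.0]
ft_force: [0.6, -0.7, 0.5]
width: 70.1
grip_force: 0.0
```

```bash
python3 - <<'E'
from h import *
import pickle
from workcell import env
s,c,w,t=pickle.load(open("d2.pkl","rb"))
u=np.array([.9379,-.347])
# side view: red blob is the grip's end/visible side (partly hidden); wrist: full top
a=ray(c,(211.,169.9));b=wray(w,s,(257.7,232.5))
p,e=tri(a,b);print("tri",p.round(1),e.round(2),"along",((p[:2]-[548.2,-156.7])@u).round(1))
# wrist silhouette front/back edges: lit cylinder visible arc
for v in(213,251):
  o,d=wray(w,s,(257.7,v));q=o+d*(62-o[2])/d[2];print(v,q.round(1),((q[:2]-[548.2,-156.7])@u).round(1))
print(s["tcp_pos"])
E
python3 ang.py
```

```text
tri [ 670.  -199.    63.7] 0.32 along 128.9
213 [ 681.6 -203.4   62. ] 141.3
251 [ 656.7 -194.1   62. ] 114.7
[ 676.07413715 -201.8703784    65.42506778]
t 9.55 tcp [ 676.2 -202.4   65.6] yaw -20.6 tilt 0.0 F [ 0.6 -0.7  0.5] w 70.1
tool shift mm [-191.1    0.9 -117.1]
along 135.9 h 0.6 angle 0.004 r 135.9 across 1.5
Falong 0.8 Fz 0.5 grip 0.0
```

The two-view measurement puts the grip at 129-130 mm from the pivot, so the jaws are 6 mm too far out. I move in 6 mm and regrip after about 2 s of free pressing.

Call:
{"name": "carry_out", "arguments": {
  "commands": [
    [-0.004,-0.0005,0,0,0,0],
    [-0.002,0,0,0,0,0],
    [0,0,0,0,0,0],
    [0,0,0,0,0,0],
    [0,0,0,0,0,0]
  ]
}}

```text
time: 9.97
tcp_pos: [670.8, -199.8, 65.7]
tool_rot: [3.091, -0.562, 0.0]
ft_force: [0.2, 0.3, 0.0]
width: 70.2
grip_force: 0.0
```

Call:
{"name": "carry_out", "arguments": {
  "commands": [
    [0,0,0,0,0,0],
    [0,0,0,0,0,0],
    [0,0,0,0,0,0],
    [0,0,0,0,0,0],
    [0,0,0,0,0,0]
  ],
  "fingers": 0.03
}}

```text
time: 10.38
tcp_pos: [670.7, -200.0, 65.6]
tool_rot: [3.091, -0.562, -0.0]
ft_force: [-1.9, -6.9, 0.4]
width: 41.1
grip_force: 4.3
```

Call:
{"name": "carry_out", "arguments": {
  "commands": [
    [-0.0003,0,-0.0065,0,0,0],
    [-0.0005,0,-0.0064,0,0,0],
    [-0.0008,0,-0.0064,0,0,0],
    [-0.0011,0,-0.0064,0,0,0],
    [-0.0015,0,-0.0063,0,0,0]
  ]
}}

```text
time: 10.8
tcp_pos: [667.0, -198.2, 98.7]
tool_rot: [-3.091, 0.561, -0.001]
ft_force: [0.2, 0.3, -1.1]
width: 29.9
grip_force: 0.0
```

```bash
python3 ang.py
```

```text
t 10.8 tcp [ 667.  -198.2   98.7] yaw -20.6 tilt 0.04 F [ 0.2  0.3 -1.1] w 29.9
tool shift mm [-181.     1.6  -84.1]
along 125.8 h 33.7 angle 0.262 r 130.3 across 2.3
Falong 0.1 Fz -1.1 grip 0.0
```

The fingers had not finished closing and slipped off. I open, go back down the same way, and this time let the grip build before lifting.

Call:
{"name": "carry_out", "arguments": {
  "commands": [
    [0,0,0,0,0,0],
    [0,0,0,0,0,0],
    [0,0,0,0,0,0],
    [0,0,0,0,0,0]
  ],
  "fingers": 0.06
}}

```text
time: 11.13
tcp_pos: [666.7, -198.3, 97.3]
tool_rot: [-3.091, 0.561, 0.001]
ft_force: [0.6, 0.6, -1.0]
width: 52.4
grip_force: 0.0
```

```bash
python3 - <<'E'
from h import *
from workcell import env
from go import rel
s=env.read_state();c=env.camera("side");w=env.camera("wrist")
rel([670.5,-199.7,64.5])
B=[max(blobs(k["pixels"][:200] if k is c else k["pixels"],"red",30),key=lambda b:b[1][4]) for k in(c,w)]
for b in B:print(b[0],b[1])
print(tri(ray(c,B[0][0]),wray(w,s,B[1][0])))
E
```

```text
t 11.23 tcp [ 666.6 -198.3   97.2] yaw -20.6 tilt 0.04 F [-0.3  0.3  0.5] w 58.2
tool shift mm [ 4.2 -0.  32.7]
[210.8 170. ] [206, 165, 11, 11, 69]
[257.6 203.6] [229, 187, 58, 34, 1882]
(array([ 669.99055424, -198.68049422,   63.71795238]), np.float64(1.3063654224858456))
```

The grip is still down at (670,-199,63.7), same as before. I go down and close.

Call:
{"name": "carry_out", "arguments": {
  "commands": [
    [0.0015,0,0.01,0,0,0],
    [0.0015,0,0.01,0,0,0],
    [0.0005,0,0.008,0,0,0],
    [0,0,0.004,0,0,0],
    [0,0,0.0005,0,0,0]
  ]
}}

```text
time: 11.65
tcp_pos: [669.2, -199.3, 63.1]
tool_rot: [-3.091, 0.561, 0.004]
ft_force: [0.2, 0.6, -0.5]
width: 59.9
grip_force: 0.0
```

Call:
{"name": "carry_out", "arguments": {
  "commands": [
    [0,0,0,0,0,0],
    [0,0,0,0,0,0],
    [0,0,0,0,0,0],
    [0,0,0,0,0,0],
    [0,0,0,0,0,0]
  ],
  "fingers": 0.03
}}

```text
time: 12.07
tcp_pos: [670.1, -200.5, 65.7]
tool_rot: [3.09, -0.563, 0.001]
ft_force: [0.5, 9.2, 12.6]
width: 34.8
grip_force: 17.5
```

Call:
{"name": "carry_out", "arguments": {
  "commands": [
    [0,0,0,0,0,0],
    [0,0,0,0,0,0],
    [0,0,0,0,0,0]
  ]
}}

```text
time: 12.32
tcp_pos: [671.1, -198.8, 66.6]
tool_rot: [-3.09, 0.561, -0.003]
ft_force: [-1.6, 2.0, 8.3]
width: 30.3
grip_force: 4.3
```

```bash
python3 ang.py; python3 - <<'E'
from h import *
from workcell import env
s=env.read_state();c=env.camera("side");w=env.camera("wrist")
cv2.imwrite("pics/x3.png",np.hstack([cv2.resize(c["pixels"][130:210,180:280],None,fx=4,fy=4,interpolation=2),cv2.resize(w["pixels"][170:310,170:345],(400,320))])[:,:,::-1])
for k in(c,w):
    for b in blobs(k["pixels"],"red",10):print(b[0],b[1])
E
```

```text
t 12.32 tcp [ 671.1 -198.8   66.6] yaw -20.6 tilt 0.13 F [-1.6  2.   8.3] w 30.3
tool shift mm [-184.9    2.3 -116.4]
along 129.9 h 1.6 angle 0.013 r 129.9 across 3.2
Falong -2.2 Fz 8.3 grip 4.344142936170101
[211.2 170.2] [206, 164, 11, 12, 51]
[303.  222.5] [295, 213, 17, 20, 236]
[257.2 222.7] [228, 205, 64, 39, 2054]
```

View pics/x3.png

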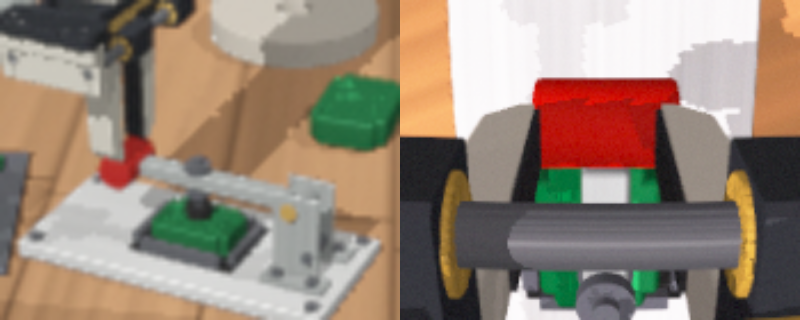

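Wrist crop: the fingers overlap the red grip instead of holding its ends. Side crop: the finger tip is at (107,155) against the grip at (122,165). I check this by projecting the expected points.

```bash
python3 - <<'E'
from h import *
from workcell import env
s=env.read_state();c=env.camera("side");Rt=R.from_rotvec(s["tool_rot"]).as_matrix()
def pr(p):
    q=cv2.projectPoints(np.array([p],float),c["rvec"],c["tvec"],c["mtx"],None)[0][0,0];return ((q-[180,130])*4).round(0)
sgn=np.sign(Rt[1,1])
for x in(-7.5,7.5):
  for z in(22,3,-20):print("near finger inner x",x,"z",z,pr(s["tcp_pos"]+Rt@[x,sgn*15*1,z]),"far",pr(s["tcp_pos"]+Rt@[x,-sgn*15,z]))
u=np.array([.9379,-.347,0]);v=np.array([.347,.9379,0])
P=np.array([548.2,-156.7,62])
for al in(125,130,135):
  g=P+u*al+v*2
  print("grip near end",al,pr(g+v*20),"far",pr(g-v*20),"top",pr(g+v*20+[0,0,13]))
print("pivot",pr(P+v*2),pr(P+v*20), "camera at",ray(c,(256,193))[0])
# red mask of wrist blob as min rect
w=env.camera("wrist");b=max(blobs(w["pixels"],"red"),key=lambda b:b[1][4]);
def pw(p):
    T=w["T_tool_cam"];q=T[:3,:3].T@(Rt.T@(p-s["tcp_pos"])-T[:3,3]);r=np.arctan2(np.hypot(*q[:2]),q[2]);m=w["mtx"]
    return (q[:2]/np.hypot(*q[:2])*r*m[0,0]+m[:2,2]).round(0)
for al in(125,130,135):
  g=P+u*al+v*2;print("wrist",al,pw(g+v*20+[0,0,13]),pw(g-v*20+[0,0,13]),"outer",pw(g+u*13))
print(b[1]);
for y in range(b[1][1],b[1][1]+b[1][3],5):
  xs=np.where(b[2][y])[0];print(y,xs.min(),xs.max())
for z in(22,3):print("tips wrist",[pw(s["tcp_pos"]+Rt@[x,y,z]) for x in(-7,7) for y in(-15,15)])
E
```

```text
near finger inner x -7.5 z 22 [123. 195.] far [143. 176.]
near finger inner x -7.5 z 3 [121. 172.] far [142. 153.]
near finger inner x -7.5 z -20 [120. 142.] far [141. 123.]
near finger inner x 7.5 z 22 [104. 191.] far [125. 172.]
near finger inner x 7.5 z 3 [102. 167.] far [124. 148.]
near finger inner x 7.5 z -20 [101. 137.] far [122. 119.]
grip near end 125 [116. 175.] far [143. 150.] top [115. 159.]
grip near end 130 [109. 174.] far [137. 148.] top [108. 157.]
grip near end 135 [103. 172.] far [131. 147.] top [102. 156.]
pivot [294. 201.] [283. 214.] camera at [499.13212568 795.87253586 623.61365764]
wrist 125 [228. 236.] [294. 235.] outer [260. 209.]
wrist 130 [227. 228.] [294. 228.] outer [260. 201.]
wrist 135 [227. 220.] [294. 220.] outer [260. 193.]
[228, 205, 64, 38, 2051]
205 231 289
210 229 290
215 229 283
220 231 281
225 231 281
230 231 281
235 232 281
240 232 281
tips wrist [array([237., 222.]), array([280., 222.]), array([237., 203.]), array([280., 203.])]
tips wrist [array([235., 232.]), array([282., 232.]), array([235., 211.]), array([282., 211.])]
```

The projection explains it: the pads had sunk into the grip ends, about 2 mm off centre sideways. I open, shift 1.5 mm, and close only to 37 mm.

Call:
{"name": "carry_out", "arguments": {
  "commands": [
    [0,0,0,0,0,0],
    [0,0,0,0,0,0],
    [0,0,0,0,0,0],
    [0,0,0,0,0,0],
    [0.002,0.0015,0.001,0,0,0]
  ],
  "fingers": 0.06
}}

```text
time: 12.93
tcp_pos: [671.5, -201.2, 64.5]
tool_rot: [-3.091, 0.561, -0.0]
ft_force: [0.0, 0.5, -0.4]
width: 58.2
grip_force: 0.0
```

Call:
{"name": "carry_out", "arguments": {
  "commands": [
    [0,0,0,0,0,0],
    [0,0,0,0,0,0],
    [0,0,0,0,0,0]
  ],
  "fingers": 0.044
}}

```text
time: 13.18
tcp_pos: [671.1, -202.0, 63.8]
tool_rot: [3.091, -0.562, -0.001]
ft_force: [0.4, -1.0, 0.5]
width: 45.9
grip_force: 0.0
```

Call:
{"name": "carry_out", "arguments": {
  "commands": [
    [0,0,0,0,0,0],
    [0,0,0,0,0,0],
    [0,0,0,0,0,0]
  ],
  "fingers": 0.037
}}

```text
time: 13.43
tcp_pos: [671.4, -201.4, 63.9]
tool_rot: [-3.091, 0.561, 0.0]
ft_force: [-0.5, -0.2, -2.2]
width: 38.3
grip_force: 30.0
```

```bash
python3 ang.py
```

```text
t 13.43 tcp [ 671.4 -201.4   63.9] yaw -20.6 tilt 0.02 F [-0.5 -0.2 -2.2] w 38.3
tool shift mm [-1.863e+02  1.000e-01 -1.187e+02]
along 131.1 h -1.1 angle -0.008 r 131.1 across 0.9
Falong -0.4 Fz -2.2 grip 29.999530613422394
```

Solid grip: 38.3 mm, 30 N. Now I lift along the arc.

Call:
{"name": "carry_out", "arguments": {
  "commands": [
    [-0.0001,0,-0.004,0,0,0],
    [-0.0004,0,-0.006,0,0,0],
    [-0.0007,0,-0.0065,0,0,0],
    [-0.001,0,-0.0064,0,0,0],
    [-0.0013,0,-0.0063,0,0,0]
  ]
}}

```text
time: 13.85
tcp_pos: [666.3, -199.4, 93.3]
tool_rot: [-3.09, 0.561, 0.006]
ft_force: [-4.0, 4.9, -7.5]
width: 38.3
grip_force: 30.0
```

```bash
python3 ang.py
```

```text
t 13.85 tcp [ 666.3 -199.4   93.3] yaw -20.6 tilt 0.22 F [-4.   4.9 -7.5] w 38.3
tool shift mm [-1.812e+02  1.000e-01 -8.870e+01]
along 125.6 h 28.3 angle 0.222 r 128.8 across 0.9
Falong -5.5 Fz -7.5 grip 29.99814659357071
```

Call:
{"name": "carry_out", "arguments": {
  "commands": [
    [-0.0021,0,-0.0063,0,0,0],
    [-0.0023,0,-0.0062,0,0,0],
    [-0.0026,0,-0.0061,0,0,0],
    [-0.0028,0,-0.006,0,0,0],
    [-0.003,0,-0.0058,0,0,0]
  ]
}}

```text
time: 14.27
tcp_pos: [654.2, -194.9, 123.7]
tool_rot: [-3.09, 0.561, 0.006]
ft_force: [-2.9, 3.3, -6.4]
width: 38.4
grip_force: 24.4
```

Call:
{"name": "carry_out", "arguments": {
  "commands": [
    [-0.0034,0,-0.0057,0,0,0],
    [-0.0037,0,-0.0055,0,0,0],
    [-0.004,0,-0.0053,0,0,0],
    [-0.0043,0,-0.0051,0,0,0],
    [-0.0045,0,-0.0049,0,0,0]
  ]
}}

```text
time: 14.68
tcp_pos: [636.9, -189.2, 150.9]
tool_rot: [3.09, -0.562, -0.0]
ft_force: [0.1, 0.0, -0.4]
width: 37.4
grip_force: 0.0
```

```bash
python3 ang.py
```

```text
t 14.68 tcp [ 636.9 -189.2  150.9] yaw -20.6 tilt 0.03 F [ 0.1  0.  -0.4] w 37.4
tool shift mm [-149.7   -0.5  -31.8]
along 94.5 h 85.9 angle 0.738 r 127.7 across 0.3
Falong 0.1 Fz -0.4 grip 0.0
```

The grip was lost and the clamp dropped back shut. I check the grip and stone numerically before regrasping.

```bash
cat > chk.py <<'E'
from h import *
from workcell import env
s=env.read_state();c=env.camera("side");w=env.camera("wrist")
cv2.imwrite(f"pics/z{int(s['time']*100)}.png",np.hstack([c["pixels"],w["pixels"]])[:,:,::-1])
for n,k in(("side",c),("wrist",w)):
    for col in("red","green"):
        for b in blobs(k["pixels"],col,30):
            if n=="wrist" or (200<b[0][0]<330 and b[0][1]>120): print(n,col,b[0],b[1])
r=[b for b in blobs(c["pixels"],"red",20) if b[0][0]<295]
q=blobs(w["pixels"],"red",100)
u=np.array([.9379,-.347]);v=np.array([.347,.9379])
for b in q:
    p,e=tri(ray(c,r[0][0]),wray(w,s,b[0]));D=p[:2]-[548.2,-156.7];print("grip",p.round(1),e.round(1),"along",(D@u).round(1),"across",(D@v).round(1),"h",(p[2]-62).round(1))
E
python3 chk.py; python3 ang.py
```

```text
side red [217.6 148.1] [212, 143, 13, 10, 68]
side red [303.  222.4] [295, 213, 17, 20, 234]
side green [268.8 157.7] [258, 149, 22, 18, 303]
side green [310.8 180.4] [296, 172, 30, 18, 424]
side green [229.3 186.2] [218, 180, 23, 14, 211]
wrist red [254.8 187.4] [226, 170, 59, 36, 2087]
wrist green [214.   24.7] [178, 0, 79, 46, 1492]
wrist green [253.6   5.7] [238, 0, 29, 16, 270]
wrist green [284.5  13.4] [269, 0, 31, 30, 505]
wrist green [181.8  54.8] [160, 34, 44, 42, 755]
wrist green [434.1 214.6] [402, 190, 62, 53, 2507]
wrist green [239.1 216.8] [233, 206, 13, 24, 249]
wrist green [269.6 216.1] [265, 206, 10, 24, 191]
grip [ 652.  -194.3  132.9] 6.7 along 110.4 across 0.7 h 70.9
t 14.78 tcp [ 638.3 -189.8  152.3] yaw -20.6 tilt 0.22 F [ 0.8 -0.4  0.1] w 36.8
tool shift mm [-151.1   -0.6  -30.9]
along 96.0 h 87.3 angle 0.738 r 129.8 across 0.2
Falong 0.8 Fz 0.1 grip 0.0
```

The clamp was mid-fall in that view. I let it settle, then follow it down with open fingers.

Call:
{"name": "carry_out", "arguments": {
  "commands": [
    [0.012,0,0,0,0,0],
    [0.012,0,0,0,0,0],
    [0.008,0,0.01,0,0,0],
    [0.003,0,0.02,0,0,0],
    [0,0,0.02,0,0,0]
  ],
  "fingers": 0.065
}}

```text
time: 15.2
tcp_pos: [672.2, -202.3, 100.1]
tool_rot: [3.09, -0.562, 0.006]
ft_force: [0.7, 1.0, -1.1]
width: 63.6
grip_force: 0.0
```

```bash
python3 chk.py; python3 ang.py
```

```text
side red [210.7 170.1] [206, 165, 11, 11, 68]
side red [303.  222.4] [295, 213, 17, 20, 236]
side green [268.8 157.7] [258, 149, 22, 18, 303]
side green [310.8 180.4] [296, 172, 30, 18, 422]
side green [229.5 186.7] [218, 181, 23, 13, 188]
wrist red [254.8 209.1] [226, 193, 58, 33, 1832]
wrist green [248.6  11.9] [223, 0, 46, 30, 690]
wrist green [288.5  21.7] [266, 0, 44, 48, 992]
wrist green [204.4  40.5] [161, 7, 96, 61, 2298]
wrist green [166.   78.4] [141, 53, 52, 52, 1120]
wrist green [236.7 242.6] [228, 227, 18, 32, 537]
wrist green [270.9 242.6] [265, 227, 13, 32, 402]
wrist green [465.5 233.6] [457, 229, 15, 12, 95]
grip [ 670.9 -199.1   62.9] 0.2 along 129.8 across 2.8 h 0.9
t 15.3 tcp [ 668.8 -201.2   96.8] yaw -20.6 tilt 0.25 F [-0.   0.2  0.2] w 65.0
tool shift mm [-184.2   -0.5  -85.1]
along 128.6 h 31.8 angle 0.242 r 132.5 across 0.1
Falong -0.1 Fz 0.2 grip 0.0
```

The stone hasn't moved and the grip is back at 129.8 along, 0.9 high. I regrip with a firmer target and lift more slowly.

Call:
{"name": "carry_out", "arguments": {
  "commands": [
    [0.001,-0.0005,0.01,0,0,0],
    [0.001,0,0.012,0,0,0],
    [0,0,0.007,0,0,0],
    [0,0,0.003,0,0,0],
    [0,0,0,0,0,0]
  ],
  "fingers": 0.044
}}

```text
time: 15.72
tcp_pos: [672.0, -201.4, 67.4]
tool_rot: [-3.091, 0.562, 0.002]
ft_force: [-0.2, -0.3, 0.4]
width: 44.1
grip_force: 0.0
```

Call:
{"name": "carry_out", "arguments": {
  "commands": [
    [0,0,0,0,0,0],
    [0,0,0,0,0,0],
    [0,0,0,0,0,0]
  ],
  "fingers": 0.037
}}

```text
time: 15.97
tcp_pos: [672.7, -201.6, 68.8]
tool_rot: [3.091, -0.562, 0.001]
ft_force: [0.5, 0.3, 0.0]
width: 37.3
grip_force: 0.0
```

Call:
{"name": "carry_out", "arguments": {
  "commands": [
    [0,0,0,0,0,0],
    [0,0,0,0,0,0]
  ],
  "fingers": 0.034
}}

```text
time: 16.13
tcp_pos: [672.5, -201.5, 68.6]
tool_rot: [3.091, -0.562, 0.001]
ft_force: [-0.3, 0.5, -0.5]
width: 34.0
grip_force: 0.0
```

```bash
python3 ang.py
```

```text
t 16.13 tcp [ 672.5 -201.5   68.6] yaw -20.6 tilt 0.03 F [-0.3  0.5 -0.5] w 34.0
tool shift mm [-187.3    0.4 -114.2]
along 132.2 h 3.6 angle 0.027 r 132.2 across 1.1
Falong -0.5 Fz -0.5 grip 0.0
```

```bash
python3 - <<'E'
from h import *
from workcell import env
s=env.read_state();c=env.camera("side");w=env.camera("wrist");t=env.camera("top")
a=cv2.resize(c["pixels"][135:195,185:245],(400,400),interpolation=2);b=cv2.resize(w["pixels"][180:300,196:316],(400,400),interpolation=2)
cv2.imwrite("pics/x4.png",np.hstack([a,b])[:,:,::-1])
E
```

```text
(no output)
```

View pics/x4.png

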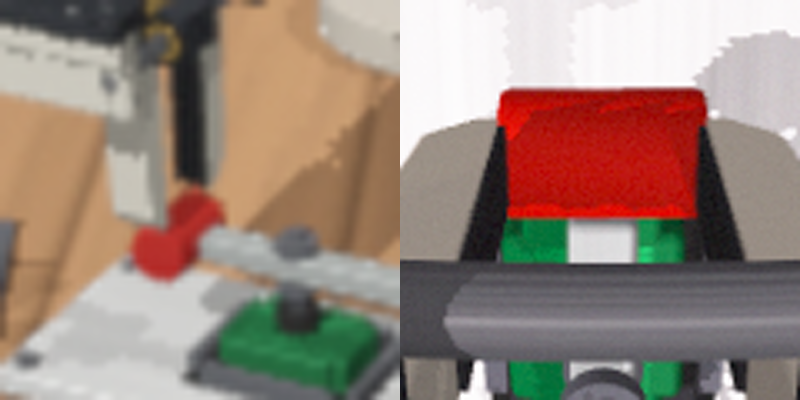

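The side crop shows the finger tip ending at about (140,222), the top third of the grip. So the fingers really reach about 25 mm less far than assumed, and every grip so far only held the top rim. I open, go about 22 mm deeper (still clear of the board even with the nominal length), and grip again.

Call:
{"name": "carry_out", "arguments": {
  "commands": [
    [0,0,0,0,0,0],
    [0,0,0,0,0,0],
    [0,0,0,0,0,0],
    [-0.002,0,0.006,0,0,0],
    [0,0,0.008,0,0,0]
  ],
  "fingers": 0.06
}}

```text
time: 16.7
tcp_pos: [670.5, -200.8, 54.2]
tool_rot: [3.091, -0.562, 0.001]
ft_force: [-0.5, 0.6, -0.2]
width: 59.1
grip_force: 0.0
```

Call:
{"name": "carry_out", "arguments": {
  "commands": [
    [0,0,0.006,0,0,0],
    [0,0,0.004,0,0,0],
    [0,0,0,0,0,0],
    [0,0,0,0,0,0]
  ]
}}

```text
time: 17.03
tcp_pos: [670.2, -200.8, 43.6]
tool_rot: [-3.091, 0.562, 0.001]
ft_force: [1.3, 0.2, 0.2]
width: 59.9
grip_force: 0.0
```

```bash
python3 ang.py; python3 chk.py
```

```text
t 17.03 tcp [ 670.2 -200.8   43.6] yaw -20.6 tilt 0.05 F [1.3 0.2 0.2] w 59.9
tool shift mm [-185.1    0.3 -139. ]
along 129.7 h -21.4 angle -0.164 r 131.5 across 1.0
Falong 1.2 Fz 0.2 grip 0.0
side red [212.7 168.7] [210, 164, 8, 12, 52]
side red [303.1 222.4] [295, 212, 17, 21, 236]
side green [268.7 157.8] [258, 149, 22, 18, 303]
side green [310.8 180.4] [296, 172, 30, 18, 423]
side green [229.5 186.7] [218, 181, 23, 13, 188]
wrist red [256.4 237.1] [220, 216, 74, 43, 3061]
wrist green [198.1  28.3] [143, 0, 116, 58, 3132]
wrist green [257.    3.7] [243, 0, 29, 12, 188]
wrist green [303.8  14.6] [283, 0, 40, 34, 817]
wrist green [147.6  72.4] [117, 41, 62, 63, 1654]
wrist green [234.3 301.6] [225, 288, 20, 29, 486]
wrist green [276.  301.6] [269, 289, 15, 28, 348]
grip [ 668.  -200.3   65.6] 5.5 along 127.5 across 0.7 h 3.6
```

Call:
{"name": "carry_out", "arguments": {
  "commands": [
    [0,0,0,0,0,0],
    [0,0,0,0,0,0],
    [0,0,0,0,0,0],
    [0,0,0,0,0,0],
    [0,0,0,0,0,0]
  ],
  "fingers": 0.034
}}

```text
time: 17.55
tcp_pos: [670.6, -201.0, 44.4]
tool_rot: [3.091, -0.562, 0.0]
ft_force: [-0.4, -0.0, 0.9]
width: 39.9
grip_force: 30.0
```

Call:
{"name": "carry_out", "arguments": {
  "commands": [
    [0,0,0,0,0,0],
    [0,0,0,0,0,0]
  ]
}}

```text
time: 17.72
tcp_pos: [670.5, -201.0, 44.4]
tool_rot: [3.091, -0.562, 0.0]
ft_force: [0.7, 0.6, 2.6]
width: 39.9
grip_force: 30.0
```

```bash
python3 ang.py
```

```text
t 17.72 tcp [ 670.5 -201.    44.4] yaw -20.6 tilt 0.02 F [0.7 0.6 2.6] w 39.9
tool shift mm [-185.3    0.3 -138.3]
along 130.1 h -20.6 angle -0.157 r 131.7 across 0.9
Falong 0.4 Fz 2.6 grip 30.001000463962555
```

Now a true 39.9 mm grip at 30 N. I lift along the arc.

Call:
{"name": "carry_out", "arguments": {
  "commands": [
    [-0.0001,0,-0.004,0,0,0],
    [-0.0004,0,-0.006,0,0,0],
    [-0.0007,0,-0.0065,0,0,0],
    [-0.001,0,-0.0064,0,0,0],
    [-0.0013,0,-0.0063,0,0,0]
  ]
}}

```text
time: 18.13
tcp_pos: [666.1, -199.3, 73.7]
tool_rot: [-3.091, 0.562, 0.003]
ft_force: [-2.6, 0.4, -7.0]
width: 39.7
grip_force: 30.0
```

```bash
sed -i 's/p\[2\]-3-62/p[2]-44.4/' ang.py; python3 ang.py
```

```text
t 18.13 tcp [ 666.1 -199.3   73.7] yaw -20.6 tilt 0.11 F [-2.6  0.4 -7. ] w 39.7
tool shift mm [-180.8    0.2 -108.7]
along 125.4 h 29.3 angle 0.229 r 128.8 across 0.9
Falong -2.5 Fz -7.0 grip 29.998544454574585
```

Call:
{"name": "carry_out", "arguments": {
  "commands": [
    [-0.0017,0,-0.0063,0,0,0],
    [-0.002,0,-0.0062,0,0,0],
    [-0.0023,0,-0.0061,0,0,0],
    [-0.0026,0,-0.006,0,0,0],
    [-0.0029,0,-0.0058,0,0,0]
  ]
}}

```text
time: 18.55
tcp_pos: [655.6, -195.4, 104.2]
tool_rot: [3.091, -0.562, -0.002]
ft_force: [-3.6, 0.1, -7.3]
width: 39.7
grip_force: 30.0
```

```bash
python3 ang.py
```

```text
t 18.55 tcp [ 655.6 -195.4  104.2] yaw -20.6 tilt 0.06 F [-3.6  0.1 -7.3] w 39.7
tool shift mm [-169.5    0.2  -78.3]
along 114.2 h 59.8 angle 0.482 r 128.9 across 0.9
Falong -3.4 Fz -7.3 grip 29.99818593263626
```

Holding well. I continue.

Call:
{"name": "carry_out", "arguments": {
  "commands": [
    [-0.0032,0,-0.0057,0,0,0],
    [-0.0035,0,-0.0055,0,0,0],
    [-0.0038,0,-0.0053,0,0,0],
    [-0.004,0,-0.0051,0,0,0],
    [-0.0043,0,-0.0049,0,0,0]
  ]
}}

```text
time: 18.97
tcp_pos: [638.7, -189.1, 130.9]
tool_rot: [3.091, -0.562, 0.001]
ft_force: [-3.1, -1.4, -8.1]
width: 39.7
grip_force: 30.0
```

Call:
{"name": "carry_out", "arguments": {
  "commands": [
    [-0.0045,0,-0.0047,0,0,0],
    [-0.0047,0,-0.0044,0,0,0],
    [-0.005,0,-0.0042,0,0,0],
    [-0.0052,0,-0.0039,0,0,0],
    [-0.0054,0,-0.0037,0,0,0]
  ]
}}

```text
time: 19.38
tcp_pos: [615.8, -180.5, 152.0]
tool_rot: [3.091, -0.562, 0.003]
ft_force: [-0.1, -4.1, -5.4]
width: 39.9
grip_force: 30.0
```

```bash
python3 ang.py
```

```text
t 19.38 tcp [ 615.8 -180.5  152. ] yaw -20.6 tilt 0.1 F [-0.1 -4.1 -5.4] w 39.9
tool shift mm [-126.8    0.2  -30.9]
along 71.7 h 107.6 angle 0.983 r 129.3 across 1.2
Falong 1.3 Fz -5.4 grip 29.99796599149704
```

Call:
{"name": "carry_out", "arguments": {
  "commands": [
    [-0.0055,0,-0.0034,0,0,0],
    [-0.0057,0,-0.0031,0,0,0],
    [-0.0059,0,-0.0028,0,0,0],
    [-0.006,0,-0.0025,0,0,0],
    [-0.0061,0,-0.0022,0,0,0]
  ]
}}

```text
time: 19.8
tcp_pos: [588.7, -170.4, 166.1]
tool_rot: [3.09, -0.562, 0.004]
ft_force: [0.8, -5.7, -2.8]
width: 39.8
grip_force: 30.0
```

Call:
{"name": "carry_out", "arguments": {
  "commands": [
    [-0.0062,0,-0.0019,0,0,0],
    [-0.0063,0,-0.0016,0,0,0],
    [-0.0063,0,-0.0013,0,0,0],
    [-0.0064,0,-0.0009,0,0,0],
    [-0.0064,0,-0.0006,0,0,0]
  ]
}}

```text
time: 20.22
tcp_pos: [559.8, -159.5, 173.0]
tool_rot: [3.09, -0.562, 0.006]
ft_force: [0.9, -5.6, 2.2]
width: 39.4
grip_force: 30.0
```

```bash
python3 ang.py
```

```text
t 20.22 tcp [ 559.8 -159.5  173. ] yaw -20.6 tilt 0.23 F [ 0.9 -5.6  2.2] w 39.4
tool shift mm [-67.    0.1 -10. ]
along 11.8 h 128.6 angle 1.479 r 129.1 across 1.4
Falong 2.8 Fz 2.2 grip 29.99816805124283
```

Call:
{"name": "carry_out", "arguments": {
  "commands": [
    [-0.0065,0,-0.0002,0,0,0],
    [-0.0065,0,0.0002,0,0,0],
    [-0.0065,0,0.0005,0,0,0],
    [-0.0065,0,0.0008,0,0,0],
    [-0.0064,0,0.001,0,0,0]
  ]
}}

```text
time: 20.63
tcp_pos: [530.2, -148.5, 171.9]
tool_rot: [3.09, -0.563, 0.01]
ft_force: [-1.1, -6.4, 15.8]
width: 39.7
grip_force: 30.0
```

Call:
{"name": "carry_out", "arguments": {
  "commands": [
    [-0.0064,0,0.0014,0,0,0],
    [-0.0063,0,0.0017,0,0,0],
    [-0.0062,0,0.002,0,0,0],
    [-0.0061,0,0.0023,0,0,0],
    [-0.006,0,0.0026,0,0,0]
  ]
}}

```text
time: 21.05
tcp_pos: [499.1, -136.8, 161.4]
tool_rot: [3.09, -0.563, 0.003]
ft_force: [-7.0, -4.2, 15.1]
width: 40.0
grip_force: 30.0
```

```bash
python3 ang.py
```

```text
t 21.05 tcp [ 499.1 -136.8  161.4] yaw -20.6 tilt 0.13 F [-7.  -4.2 15.1] w 40.0
tool shift mm [ -2.2  -0.  -21.3]
along -52.9 h 117.0 angle 1.995 r 128.4 across 1.6
Falong -5.1 Fz 15.1 grip 30.007040798664093
```

The clamp is at about 2.0, on its stop. I settle, release, and raise clear.

Call:
{"name": "carry_out", "arguments": {
  "commands": [
    [-0.001,0,0,0,0,0],
    [0,0,0,0,0,0],
    [0,0,0,0,0,0]
  ]
}}

```text
time: 21.3
tcp_pos: [497.5, -136.3, 160.7]
tool_rot: [3.091, -0.562, -0.0]
ft_force: [-5.8, -3.4, 12.7]
width: 39.8
grip_force: 30.0
```

Call:
{"name": "carry_out", "arguments": {
  "commands": [
    [0,0,0,0,0,0],
    [0,0,0,0,0,0],
    [0,0,0,0,0,0],
    [0,0,0,0,0,0],
    [0,0,0,0,0,0]
  ],
  "fingers": 0.08
}}

```text
time: 21.72
tcp_pos: [498.5, -135.8, 159.2]
tool_rot: [-3.091, 0.561, 0.0]
ft_force: [0.3, -0.8, 0.3]
width: 68.4
grip_force: 0.0
```

Call:
{"name": "carry_out", "arguments": {
  "commands": [
    [0,0,-0.012,0,0,0],
    [0,0,-0.02,0,0,0],
    [0,0,-0.025,0,0,0],
    [0,0,-0.025,0,0,0],
    [0,0,-0.015,0,0,0]
  ]
}}

```text
time: 22.13
tcp_pos: [499.0, -136.1, 258.4]
tool_rot: [-3.091, 0.562, -0.003]
ft_force: [-0.1, -0.1, -0.2]
width: 80.2
grip_force: 0.0
```

Call:
{"name": "carry_out", "arguments": {
  "commands": [
    [0,0,0,0,0,0],
    [0,0,0,0,0,0],
    [0,0,0,0,0,0],
    [0,0,0,0,0,0]
  ]
}}

```text
time: 22.47
tcp_pos: [497.8, -135.9, 255.1]
tool_rot: [-3.091, 0.561, 0.003]
ft_force: [-0.5, -0.2, 0.3]
width: 80.6
grip_force: 0.0
```

```bash
python3 ang.py; python3 chk.py; python3 - <<'E'
from h import *
from workcell import env
t=env.camera("top")
for k in("red","green"):
    for b in blobs(t["pixels"],k,40):print(k,b[0],b[1])
E
```

```text
t 22.47 tcp [ 497.8 -135.9  255.1] yaw -20.6 tilt 0.11 F [-0.5 -0.2  0.3] w 80.6
tool shift mm [-0.6  0.3 72.4]
along -54.4 h 210.7 angle 1.824 r 217.6 across 2.0
Falong -0.4 Fz 0.3 grip 0.0
side red [274.6 143.8] [269, 138, 12, 13, 106]
side red [303.1 222.4] [295, 212, 17, 21, 240]
side green [274.7 158.6] [268, 151, 12, 16, 105]
side green [310.7 180.4] [296, 172, 30, 18, 425]
side green [229.4 186.3] [218, 180, 23, 14, 212]
wrist red [256.6 194.6] [233, 181, 48, 29, 1301]
wrist green [254.7  71.4] [238, 50, 34, 44, 1402]
wrist green [405.8  99.7] [379, 79, 55, 43, 2050]
wrist green [353.3 201. ] [330, 176, 43, 56, 1823]
grip [ 496.9 -134.5  181.6] 0.1 along -55.8 across 3.0 h 119.6
red [131.1 240.2] [122, 234, 19, 13, 168]
green [362.2 198.6] [351, 188, 22, 23, 353]
```

The grip is back at its starting pixel (side 274.6,143.8, against 274.5,143.9). The stone (229.4,186.3) and the black clamp (303.1,222.4) haven't moved, and nothing touches the robot. I hand the job in.

```bash
python3 -c "
from workcell import env
print(env.close_job())"
```

```text
the job is handed in; nothing more can be done
None
```

The green clamp pressed the stone and is fully open again, with the stone in its nest and the black clamp untouched, but because my grip slipped while reopening it dropped back onto the stone, so it pressed in two spells of about 6 s and 3 s rather than one of about 2 s; the job was handed in at about 22.6 s.

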